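# Lock the idler axle with its R-clip

### The job

Take the R-clip out of the orange rack, feel for the cross-hole in the top of the idler bracket's axle with the clip's straight leg, and push the leg down through the hole until the bent leg has ridden over the axle and closed beneath it. The axle floats endwise, so you only know roughly where the hole is: the clip's contact forces on the axle must stay under 35 N. Leave the clip standing upright and fully home, let go of it, and do not disturb the other things on the bench.

Things in the scene. Friction and masses are not known exactly. Their poses are not given: they have to be found in the camera images.
- bracket: Blue idler bracket fixed to the bench: base plate 130 x 90 x 10 mm, upright cheek, white roller 34 mm across, and a bare level steel axle 26 mm across that sticks out beyond the roller along +x, centre line 85 mm above the table; it does not turn. Origin: on the table under the axle's line, 20 mm inward of axle_in; the roller's outer face is at x = +10 mm.
- axle_in (a point): Fixed point on the axle's centre line, 10 mm out from the roller's face; x points outward along the axle, z up. A vertical cross-hole, 8.5 mm square with 1 mm chamfered mouths, goes right through the axle 15 mm short of its free end. The axle floats endwise, so the hole stands anywhere from x = +6 to +46 mm of this point, centred in y; about 15 N of friction holds the axle where it is.
- clip_grip (a point): Centre of the coil (the grip) of the brass-coloured R-clip of 6 mm wire, 65 g. The coil is 28 mm across and 13 mm thick along y (grip it across y). z points up. The straight leg runs along -z directly below this point; the sprung bent leg lies on the +x side. The bent leg may pass either side of the axle. When the clip is home the axle's centre line lies 48 mm below this point.
- clip_tip (a point): Round lower end of the clip's straight leg, 92 mm below the coil's centre; same axes as clip_grip.
- clip_leg (a joint): How far the clip's bent leg is spread, rad: 0 relaxed, about 0.05 to 0.09 as it rides over the axle. Stiffness 8 N m/rad about a pivot beside the coil. Its inner side is 14 mm from the straight leg's axis 48 mm below the coil's centre (seat), 8 mm at 60 mm below (pinch), and flares out to its end 79 mm below. Riding over takes 5 to 15 N of push, falling off once past; with the pinch the contact forces add up to about 20 N.
- rack_well (a point): Mouth of the square well (8.4 x 8 mm, 62 mm deep), 70 mm above the table, in the fixed orange rack (72 x 46 x 70 mm, long along x) in which the clip stands by its straight leg; the bent leg stands in a slot beside it. The coil's centre is 30 mm above this point. z up. Draw the clip at least 62 mm straight up to free it.
- wrench: open-ended steel wrench lying flat, bystander; origin at its underside or middle
- screwdriver: screwdriver with blue handle lying flat, bystander; origin at its underside or middle
- tape_roll: roll of blue tape, 100 mm across, 48 mm high, lying flat, bystander; origin at its underside or middle
- spare_roller: white plastic spare roller standing upright, 34 mm across, 46 mm high, bystander; origin at its underside or middle
- grease_jar: amber jar, 64 mm across, 75 mm high, bystander; origin at its underside or middle
- carton: cardboard carton with a blue tape band, 110 x 160 x 50 mm, bystander; origin at its underside or middle
- spare_axle: plain steel bar without a hole, 26 mm across, 100 mm long, lying, bystander; origin at its underside or middle
Not all that is in view belongs to the job. Of the things that look like the part that bears clip_grip, the middle-sized one is meant.

How it is judged:
On the way, in this order (a step that is already met when the one before it is completed fails the run):
1. the clip is drawn up clear of the rack (coil centre more than 165 mm above the table) (height (world z) of clip_grip above 0.165 m), for 0.1 s.
2. with the straight leg through the axle, the bent leg rides over it (spread over 0.025 rad, coil centre 55 to 85 mm above the axle's centre line, leg upright within 0.15 rad) (x of clip_grip in the frame of axle_in between 0.002 and 0.05 m and y of clip_grip in the frame of axle_in between -0.005 and 0.005 m and angle between the z axis of clip_grip and the z axis of axle_in, either way round below 0.15 rad and z of clip_grip in the frame of axle_in between 0.055 and 0.085 m and value of joint clip_leg above 0.025 rad), for 0.02 s.
At the end, for the whole second after the job is handed in: The clip's straight leg is through the axle: coil centre 42 to 54 mm above the axle's centre line, within 5 mm of it sideways and 2 to 50 mm outward of axle_in along it, upright within 0.15 rad; the bent leg has closed under the axle (spread under 0.04 rad); clip released and at rest (x of clip_grip in the frame of axle_in between 0.002 and 0.05 m and y of clip_grip in the frame of axle_in between -0.005 and 0.005 m and angle between the z axis of clip_grip and the z axis of axle_in, either way round below 0.15 rad and z of clip_grip in the frame of axle_in between 0.042 and 0.054 m and value of joint clip_leg below 0.04 rad and linear speed of clip below 0.02 m/s); the robot touches nothing.
It fails at once if the clip bears on the axle or bracket with more than 35 N (contact force between clip and bracket above 35 N).
It fails at once if a bystander is moved by more than 20 mm (distance of any of wrench, screwdriver, tape_roll, spare_roller, grease_jar, carton, spare_axle from where it was at the start of the episode above 0.02 m).
It also fails if it takes over 64 s, if anything falls off the work surface, if the arm or the gripper's body presses on something with over 40 N, if the wrist force passes 120 N, or if a joint passes its speed limit or range.

### The arm

A 6-joint arm with a two-finger parallel gripper is mounted at the origin on the work surface. World frame = base frame: x ahead of the robot, y to its left, z up, the work surface at z = 0. Lengths are in m, angles in rad, forces in N, time in s.
With the tool pointing down it reaches from about 0.225 to 0.875 m from the base axis. Payload 3.4 kg.
Tool frame: the origin (TCP) lies midway between the tips of the shut fingers; the grasp point (between the pads) lies 19 mm behind it; z points along the fingers, x is the direction in which the jaws open and shut, and the axes are right-handed (so a half turn about z gives the same grasp; the last joint's range is limited). The gripper opens to 85 mm and grips with 20 to 120 N. Pads are 22 mm wide; open, the fingers measure 114 mm over their backs; the gripper's body (76 mm by 85 mm) begins 54 mm behind the grasp point. The pads swing forward as they close: fully open they stand 13 mm farther back than shut.
Start: joints at [-1.321, 0.276, 1.505, -0, 1.361, -0.121], TCP at [0.208, -0.536, 0.231] pointing down, gripper open.
Joint ranges: [-2.89, 2.89], [-0.75, 2.08], [0.22, 2.7], [-1.18, 4.32], [0.11, 2.71], [-2.7, 2.7]. Speed limits (rad/s): [2.57, 2.57, 3.14, 3.14, 3.14, 3.14].

### API

Orientations are given as a unit quaternion [w, x, y, z].
In Python, from station import * gives the robot as it stands.
- The arm moves only by the shell command python3 -m pendant 'ROWS'. ROWS is JSON, a list of rows, each a list of 3 entries, a list of its own where there are three numbers: the closure in counts, from 0 (fully open) to 255 (shut), then the shift along the tool's x, y, z in m, then the turn about the tool's z in degrees. In form: [[hand, [tx, ty, tz], yaw], ...]. A call has 1 to 20 rows; each row is the pose to reach, as a shift and turn from the pose measured when the call began, along the tool's axes at that moment; what a row does not reach only later rows make up. A row lasts 1/12 s, in which the tool goes at most 41.7 mm and 7.16 degrees, less where a joint would pass 70% of its speed; a pose out of reach is approached as far as the arm can. A call with a gripper value outside its range is refused whole. The fingers move at their own pace and stop on an object; the grip force is fixed at half the most. Time passes only in rows, so rows that repeat a pose let the fingers close. It gives the time, the measured TCP pose, the force and the opening at its end, in the units of the state.
- get_obs(): the state, without advancing time (a new reading comes with each control period).
- read_camera(name): name is "side" or "top"; returns a dict with "frame" (384x512x3 uint8, red, green, blue), "range_z" (384x512 float32, m along the optical axis (not along the pixel's ray), 0 where there is no reading), "fx", "fy", "cx", "cy" (pixels), "world_from_camera" (4x4, takes a point from camera to world coordinates). Camera axes: x right, y down, z forward; pixel columns grow to the right and rows downward; lengths in m; the calibration is good to about 2 mm. A picture is of the moment at which its call begins.
- sign_off(): hands the job in, once; it reports no verdict.
The state is a dict: "time": time; "joint_positions": joint angles; "dq": joint speeds; "joint_torque": joint torques, N m; "tool_pos": TCP position; "ee_rot": TCP orientation; "ft_force": force on the tool from outside, world axes, zero at the start; "wrist_torque": the same for the moment, N m; "width": finger opening in m.
Only numpy, scipy, OpenCV 4.12 (cv2) and the standard library are available. Lean on these libraries where they do the work, as an engineer would, in place of code of your own. Each camera call takes 0.05 s, during which the arm holds its last target.

## Working session

There is one attempt and no reset: what is moved stays moved. The work goes in short steps, Python scripts to look and compute and a shell command to move; the robot and the scene stay as the last step left them, time stands still between calls to the robot, and variables do not carry over. Pictures are saved under pics/ and viewed, and the job is handed in when it is done.

```bash
ls; mkdir -p pics; python3 - <<'E'
from station import *
import cv2,numpy as np
o=get_obs(); print(o)
for n in("side","top"):
    c=read_camera(n); cv2.imwrite(f"pics/{n}0.png",c["frame"][:,:,::-1]); np.savez(f"{n}0.npz",**c)
    print(n,c["fx"],c["cx"],c["cy"],c["world_from_camera"])
E
```

```text
pics
{'time': 0.0, 'joint_positions': array([-1.32098935e+00,  2.76593164e-01,  1.50614968e+00,  1.47302655e-05,
        1.36069658e+00, -1.21041109e-01]), 'dq': array([ 0.00054812, -0.00123805, -0.00075452,  0.00056042, -0.00025385,
        0.00168758]), 'joint_torque': array([ 3.81970531e-04, -4.16773224e+01, -2.45801979e+01, -2.29951183e-04,
        1.08400395e-02,  2.09412178e-05]), 'tool_pos': array([ 0.20822798, -0.53539766,  0.23043416]), 'ee_rot': array([-6.14979588e-04,  8.25349003e-01, -5.64622148e-01, -6.88833087e-04]), 'ft_force': array([-0.64685028,  1.36580015,  0.44329498]), 'wrist_torque': array([ 0.00435342, -0.03197978, -0.03571441]), 'width': 0.08537469878834848}
side 456.7794354789121 248.4769034103061 188.18065800968506 [[-0.91422923 -0.31733678  0.25195692  0.24387026]
 [-0.40485852  0.6899693  -0.60002662  0.71182378]
 [ 0.01656798 -0.65056878 -0.7592666   1.03333719]
 [ 0.          0.          0.          1.        ]]
top 408.7149201341333 251.9755899141339 191.43207620846786 [[ 2.91586834e-02 -9.93164457e-01  1.13022710e-01  4.40863876e-01]
 [-9.99569267e-01 -2.93475770e-02 -7.49098016e-06 -2.20798922e-02]
 [ 3.32438246e-03 -1.12973809e-01 -9.93592405e-01  9.63621156e-01]
 [ 0.00000000e+00  0.00000000e+00  0.00000000e+00  1.00000000e+00]]
```

View pics/side0.png

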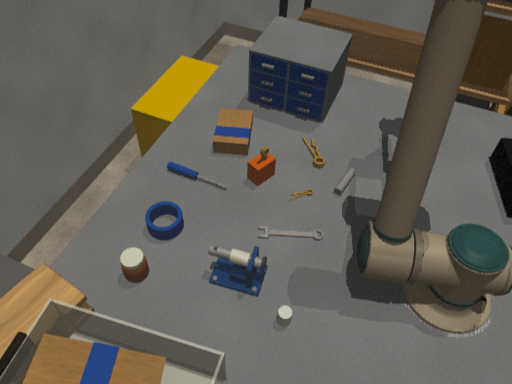

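View pics/top0.png

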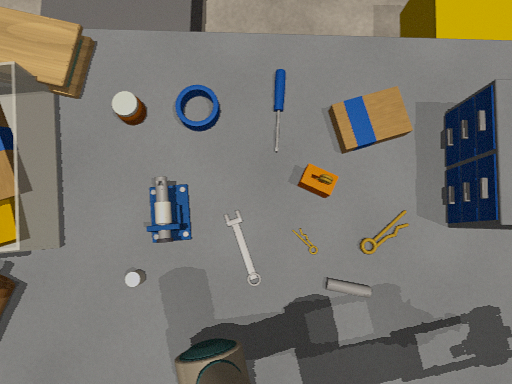

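```bash
cat > h.py <<'E'
import numpy as np,cv2
def load(f): 
    d=np.load(f); return {k:d[k] for k in d.files}
def pts(c):
    z=c["range_z"].astype(float); v,u=np.mgrid[:z.shape[0],:z.shape[1]]
    P=np.stack([(u-c["cx"])/c["fx"]*z,(v-c["cy"])/c["fy"]*z,z],-1)
    W=c["world_from_camera"]; P=P@W[:3,:3].T+W[:3,3]; P[z==0]=np.nan
    return P
def ray(c,u,v,h):
    W=c["world_from_camera"]; d=W[:3,:3]@np.array([(u-c["cx"])/c["fx"],(v-c["cy"])/c["fy"],1]); o=W[:3,3]
    return o+d*(h-o[2])/d[2]
def proj(c,p):
    W=np.linalg.inv(c["world_from_camera"]); q=W[:3,:3]@np.asarray(p)+W[:3,3]
    return np.array([c["fx"]*q[0]/q[2]+c["cx"],c["fy"]*q[1]/q[2]+c["cy"]])
E
python3 - <<'E'
from h import *
for n,bx in(("top",[(285,150,60,60),(130,160,80,100)]),("side",[(235,140,60,60),(195,230,90,75)])):
    c=load(n+"0.npz"); P=pts(c)
    for i,(u,v,w,h) in enumerate(bx):
        s=c["frame"][v:v+h,u:u+w,::-1]; k=min(780//w,580//h); cv2.imwrite(f"pics/{n}_c{i}.png",cv2.resize(s,None,fx=k,fy=k,interpolation=cv2.INTER_NEAREST)); print(n,i,k)
    # orange mask
    hsv=cv2.cvtColor(c["frame"],cv2.COLOR_RGB2HSV)
    u,v,w,h=bx[0]; m=np.zeros(hsv.shape[:2],bool); m[v:v+h,u:u+w]=True
    m&=(hsv[...,0]<12)&(hsv[...,1]>180)
    t=m&(np.abs(P[...,2]-.07)<.006)
    Q=P[t]; print(n,"rack top n",t.sum(),"z med",np.median(Q[:,2]))
    r=cv2.minAreaRect((Q[:,:2]*1000).astype(np.float32)); print(r)
E
```

```text
top 0 9
top 1 5
top rack top n 4 z med 0.06572249980465561
((568.2780151367188, -160.10565185546875), (48.07284927368164, 27.387727737426758), 66.4891357421875)
side 0 9
side 1 7
side rack top n 86 z med 0.06813289336539546
((573.4772338867188, -164.81907653808594), (71.76111602783203, 45.658607482910156), 66.70775604248047)
```

View pics/top_c0.png

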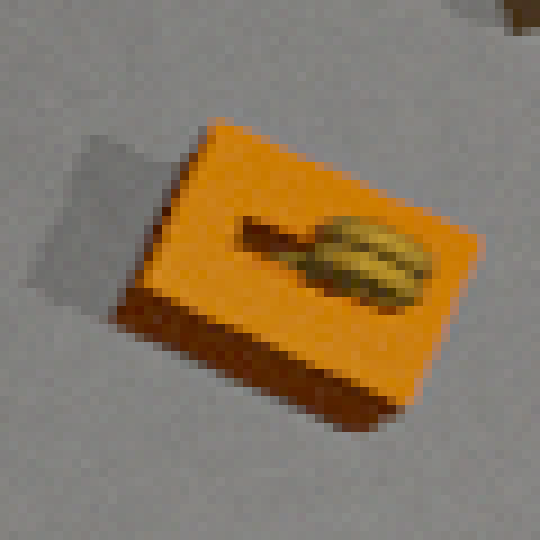

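View pics/side_c0.png

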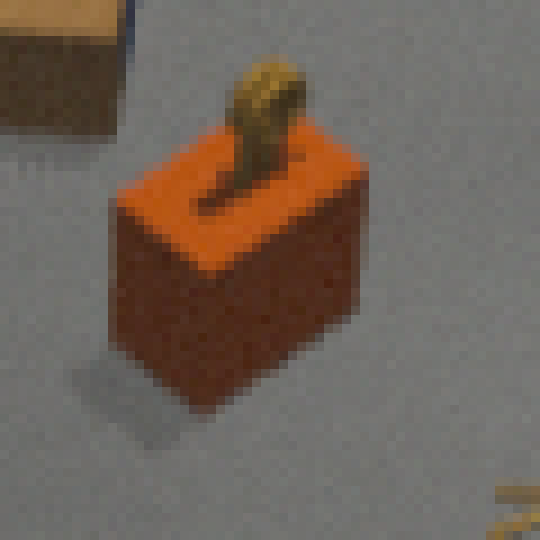

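View pics/top_c1.png

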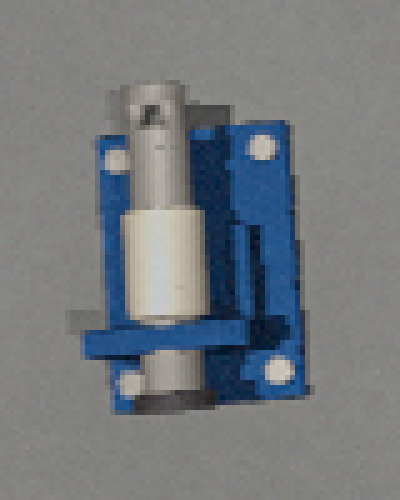

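View pics/side_c1.png

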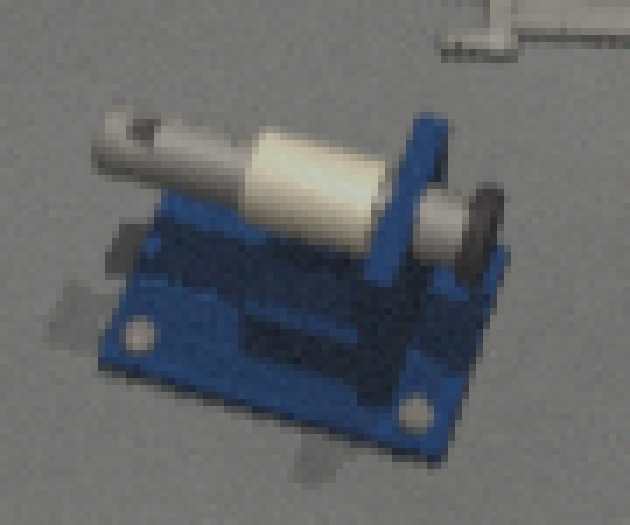

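```bash
python3 - <<'E'
from h import *
from scipy.optimize import least_squares
T=load("top0.npz");S=load("side0.npz")
def tri(ut,us):
    A=[];b=[]
    for c,(u,v) in((T,ut),(S,us)):
        W=c["world_from_camera"]; d=W[:3,:3]@np.array([(u-c["cx"])/c["fx"],(v-c["cy"])/c["fy"],1]); d/=np.linalg.norm(d)
        M=np.eye(3)-np.outer(d,d); A.append(M); b.append(M@W[:3,3])
    x=np.linalg.lstsq(np.vstack(A),np.hstack(b),rcond=None)[0]
    return x, np.linalg.norm(np.vstack(A)@x-np.hstack(b))
# hole
print("hole",tri((160.2,182.2),(195+146/7-.5,230+128/7-.5)))
print("hole rays .098",ray(T,160.2,182.2,.097),ray(S,195+146/7-.5,230+128/7-.5,.097))
# rack corners
for c,n,(ou,ov),k,cs in((T,"top",(285,150),9,[(210,120),(485,240),(407,405),(143,285)]),(S,"side",(235,140),9,[(115,198),(210,272),(368,165)])):
    q=[ray(c,ou+a/k-.5,ov+b/k-.5,.07)[:2] for a,b in cs]; print(n,np.round(q,4).tolist())
    if n=="top": print("ctr",np.mean(q,0), np.degrees(np.arctan2(*(q[1]-q[0])[::-1])),np.degrees(np.arctan2(*(q[2]-q[3])[::-1])))
    else: print("ctr",(q[0]+q[2])/2,np.degrees(np.arctan2(*(q[2]-q[1])[::-1])))
# coil
for c,(u0,v0,w,h),n in((T,(308,165,40,25),"top"),(S,(255,143,20,20),"side")):
    hsv=cv2.cvtColor(c["frame"],cv2.COLOR_RGB2HSV); m=(hsv[...,0]>=16)&(hsv[...,0]<=32)&(hsv[...,1]>90)
    mm=np.zeros_like(m);mm[v0:v0+h,u0:u0+w]=m[v0:v0+h,u0:u0+w]
    vv,uu=np.nonzero(mm); print(n,len(uu),uu.min(),uu.max(),vv.min(),vv.max(),uu.mean(),vv.mean(), cv2.minAreaRect(np.stack([uu,vv],1).astype(np.float32)))
# axle
for c,n,bx in((T,"top",(145,165,35,80)),(S,"side",(195,235,70,40))):
    P=pts(c);u,v,w,h=bx;Q=P[v:v+h,u:u+w].reshape(-1,3);col=c["frame"][v:v+h,u:u+w].reshape(-1,3).astype(int)
    hsv=cv2.cvtColor(c["frame"],cv2.COLOR_RGB2HSV)[v:v+h,u:u+w].reshape(-1,3)
    k=(Q[:,2]>.075)&(hsv[:,1]<70); Q=Q[k]; print(n,k.sum(),Q.min(0),Q.max(0))
    # bins along x
    for a in np.arange(.42,.60,.01):
        s=Q[(Q[:,0]>=a)&(Q[:,0]<a+.01)]
        if len(s)>3: print(round(a,3),len(s),"y",np.round([s[:,1].min(),s[:,1].mean(),s[:,1].max()],4),"zmax",s[:,2].max().round(4))
E
```

```text
hole (array([0.55351164, 0.17586133, 0.09046371]), np.float64(0.0012174324268082088))
hole rays .098 [0.55350415 0.17461668 0.097     ] [0.55049884 0.17946059 0.097     ]
top [[0.61, -0.1441], [0.5821, -0.2121], [0.5408, -0.1933], [0.5685, -0.1283]]
ctr [ 0.57534817 -0.16943946] -112.31435646323565 -113.07735512500298
side [[0.6083, -0.1419], [0.5674, -0.1247], [0.5391, -0.1904]]
ctr [ 0.57373645 -0.16617949] -113.27102389042247
top 515 308 337 165 189 320.67184466019415 178.31844660194176 ((319.2216491699219, 178.87628173828125), (31.78033447265625, 20.30692481994629), 23.96249008178711)
side 67 261 268 147 160 264.0149253731343 151.80597014925374 ((264.5, 153.5), (13.0, 7.0), 90.0)
top 836 [0.42655311 0.14451593 0.07634274] [0.56816645 0.19942645 0.10691559]
0.42 22 y [0.1453 0.1613 0.1747] zmax 0.1033
0.43 73 y [0.1445 0.1595 0.1775] zmax 0.1051
0.44 55 y [0.1513 0.1632 0.1988] zmax 0.1007
0.45 18 y [0.1519 0.1653 0.1994] zmax 0.102
0.46 40 y [0.1509 0.1651 0.182 ] zmax 0.1024
0.47 79 y [0.151  0.1653 0.1828] zmax 0.1042
0.48 76 y [0.1515 0.1663 0.1832] zmax 0.105
0.49 73 y [0.152
[... 394 characters left out ...]
857 0.19400946 0.10451871]
0.42 25 y [0.1647 0.1748 0.183 ] zmax 0.1027
0.43 45 y [0.1546 0.1705 0.1831] zmax 0.1025
0.44 45 y [0.1589 0.1718 0.1821] zmax 0.1008
0.45 11 y [0.1387 0.1569 0.1747] zmax 0.0977
0.46 44 y [0.1566 0.176  0.1871] zmax 0.1026
0.47 55 y [0.1586 0.177  0.1883] zmax 0.1045
0.48 62 y [0.1598 0.1776 0.1893] zmax 0.1038
0.49 56 y [0.1608 0.1798 0.1911] zmax 0.1009
0.5 55 y [0.1603 0.18   0.1913] zmax 0.1034
0.51 37 y [0.1622 0.1799 0.1888] zmax 0.0994
0.52 42 y [0.166  0.1805 0.1889] zmax 0.0994
0.53 40 y [0.1683 0.183  0.1908] zmax 0.0997
0.54 41 y [0.1692 0.1833 0.1915] zmax 0.0982
0.55 41 y [0.1705 0.1832 0.193 ] zmax 0.0971
0.56 23 y [0.1725 0.1859 0.194 ] zmax 0.0977
```

```bash
python3 - <<'E'
from h import *
T=load("top0.npz");S=load("side0.npz")
print(ray(T,326.2,178.4,.108),ray(S,264.3,150.1,.102))
# coil from depth
for c,(u,v,w,h) in((T,(315,170,24,18)),(S,(258,145,14,14))):
    P=pts(c)[v:v+h,u:u+w].reshape(-1,3); P=P[P[:,2]>.085]; print(len(P),P.mean(0),P.min(0),P.max(0))
E
```

```text
[ 0.57057138 -0.17826088  0.108     ] [ 0.57008082 -0.17603871  0.102     ]
94 [ 0.57017403 -0.17721449  0.10738063] [ 0.56093788 -0.19153741  0.08974811] [ 0.58017005 -0.16391833  0.11629594]
65 [ 0.56905572 -0.17210256  0.10047618] [ 0.55923352 -0.18606351  0.08603193] [ 0.58076858 -0.15949824  0.11459032]
```

```bash
python3 -m pendant '[[0,[-0.233,-0.189,0],-20],[0,[-0.233,-0.189,0],-20],[0,[-0.233,-0.189,0],-20],[0,[-0.233,-0.189,0],-20],[0,[-0.233,-0.189,0],-20],[0,[-0.233,-0.189,0],-20],[0,[-0.233,-0.189,0],-20],[0,[-0.2034,-0.4675,0.04],-46.1],[0,[-0.2034,-0.4675,0.04],-46.1],[0,[-0.2034,-0.4675,0.04],-46.1],[0,[-0.2034,-0.4675,0.04],-46.1],[0,[-0.2034,-0.4675,0.04],-46.1],[0,[-0.2034,-0.4675,0.04],-46.1],[0,[-0.2034,-0.4675,0.04],-46.1],[0,[-0.2034,-0.4675,0.04],-46.1],[0,[-0.2034,-0.4675,0.04],-46.1],[0,[-0.2034,-0.4675,0.04],-46.1],[0,[-0.2034,-0.4675,0.04],-46.1]]'
cat >> h.py <<'E'
def toolshift(o,target,ang=None):
    """world target -> tool shift, yaw deg"""
    from scipy.spatial.transform import Rotation as R
    q=o["ee_rot"]; M=R.from_quat([q[1],q[2],q[3],q[0]]).as_matrix()
    s=M.T@(np.asarray(target)-o["tool_pos"]); a=np.degrees(np.arctan2(M[1,0],M[0,0]))
    return np.round(s,4), round(a,2), (None if ang is None else round(a-ang,2)), np.round(M[:,2],4)
E
python3 -c "
from station import *;from h import *
o=get_obs();print(o['tool_pos'],o['joint_positions'],toolshift(o,[.57,-.1765,.081],-22.7))"
```

```text
time: 1.6
tool_pos: [0.5689, -0.1767, 0.191]
ee_rot: [-0.001, 0.98, -0.197, -0.001]
ft_force: [-0.1, 0.7, 0.1]
width: 0.0857
[ 0.56887712 -0.17670123  0.19095824] [-4.18460284e-01  3.32194247e-01  1.52426720e+00  8.88277730e-04
  1.28725911e+00 -2.25611345e-02] (array([ 0.0012, -0.0005,  0.11  ]), np.float64(-22.7), np.float64(0.0), array([-0.0016,  0.0016, -1.    ]))
```

```bash
python3 -m pendant '[[0,[0.001,0,0.04],0],[0,[0.001,0,0.08],0],[0,[0.001,0,0.1],0],[0,[0.001,0,0.11],0],[0,[0.001,0,0.11],0],[0,[0.001,0,0.11],0]]'
python3 - <<'E'
from station import *
import cv2,numpy as np
for n,(u,v,w,h) in(("side",(215,110,100,80)),("top",(265,130,100,80))):
    c=read_camera(n); np.savez(f"{n}1.npz",**c); cv2.imwrite(f"pics/{n}1.png",cv2.resize(c["frame"][v:v+h,u:u+w,::-1],None,fx=7,fy=7,interpolation=cv2.INTER_NEAREST))
E
```

```text
time: 2.1
tool_pos: [0.5697, -0.1777, 0.082]
ee_rot: [-0.0, 0.98, -0.197, -0.0]
ft_force: [-0.5, 0.2, 1.5]
width: 0.0855
```

View pics/side1.png

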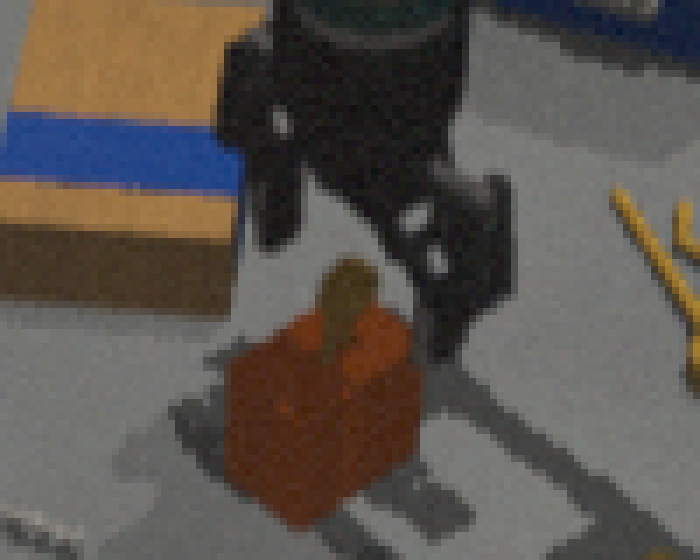

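View pics/top1.png

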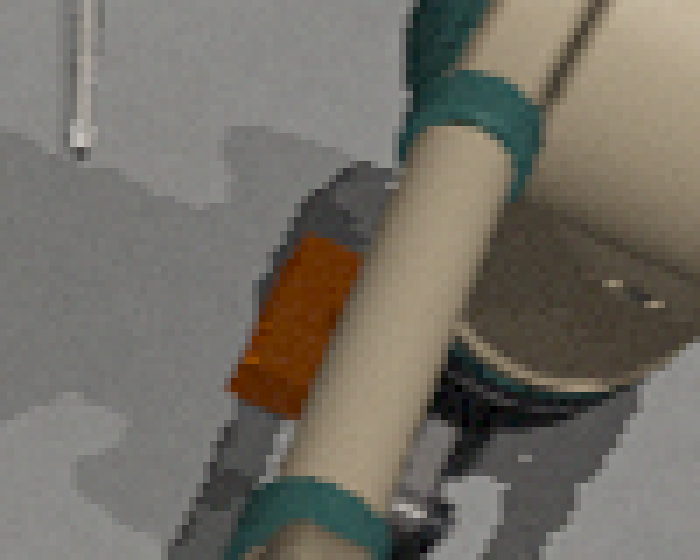

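```bash
python3 -m pendant '[[90,[0,0,0],0],[160,[0,0,0],0],[190,[0,0,0],0],[210,[0,0,0],0],[230,[0,0,0],0],[255,[0,0,0],0],[255,[0,0,0],0],[255,[0,0,0],0],[255,[0,0,0],0],[255,[0,0,0],0]]'
```

```text
time: 3.03
tool_pos: [0.5713, -0.178, 0.0833]
ee_rot: [-0.0, 0.98, -0.197, 0.002]
ft_force: [0.5, -0.4, 0.3]
width: 0.0121
```

```bash
python3 -m pendant '[[255,[0,0,-0.01],0],[255,[0,0,-0.025],0],[255,[0,0,-0.04],0],[255,[0,0,-0.055],0],[255,[0,0,-0.07],0],[255,[0,0,-0.09],0],[255,[0,0,-0.11],0],[255,[0,0,-0.13],0],[255,[0,0,-0.14],0],[255,[0,0,-0.14],0],[255,[0,0,-0.14],0]]'
python3 - <<'E'
from station import *
from h import *
o=get_obs(); print(o['ft_force'],o['tool_pos'])
for n,(u,v,w,h) in(("side",(215,90,100,80)),("top",(265,130,100,80))):
    c=read_camera(n); np.savez(f"{n}2.npz",**c); cv2.imwrite(f"pics/{n}2.png",cv2.resize(c["frame"][v:v+h,u:u+w,::-1],None,fx=7,fy=7,interpolation=cv2.INTER_NEAREST))
print(toolshift(o,[.545,.178,.22],6.5))
E
```

```text
time: 3.95
tool_pos: [0.5706, -0.1778, 0.2234]
ee_rot: [-0.0, 0.98, -0.197, 0.002]
ft_force: [-0.2, -0.4, -0.5]
width: 0.0122
[-0.2056534  -0.40135311 -0.45314407] [ 0.57055387 -0.17780172  0.22341735]
(array([-0.161 , -0.3183,  0.0032]), np.float64(-22.73), np.float64(-29.23), array([ 3.e-03, -4.e-04, -1.e+00]))
```

View pics/side2.png

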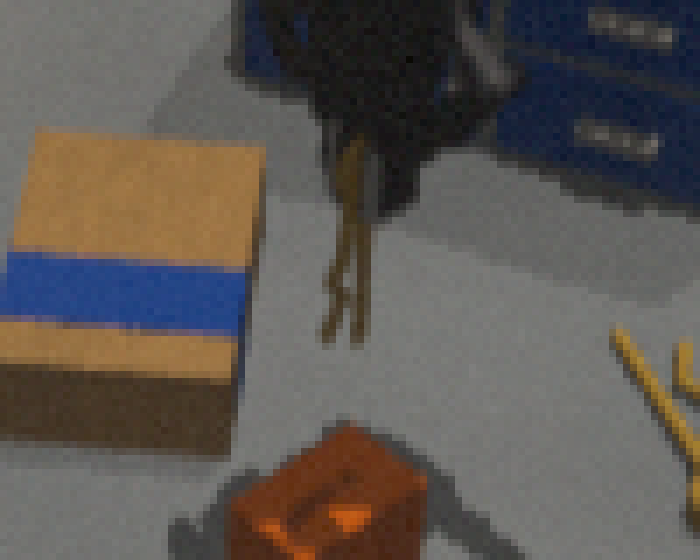

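```bash
python3 -m pendant '[[255,[-0.161,-0.318,0],-29.2],[255,[-0.161,-0.318,0],-29.2],[255,[-0.161,-0.318,0],-29.2],[255,[-0.161,-0.318,0],-29.2],[255,[-0.161,-0.318,0],-29.2],[255,[-0.161,-0.318,0],-29.2],[255,[-0.161,-0.318,0],-29.2],[255,[-0.161,-0.318,0],-29.2],[255,[-0.161,-0.318,0],-29.2],[255,[-0.161,-0.318,0.0],-29.2],[255,[-0.161,-0.318,0.015],-29.2],[255,[-0.161,-0.318,0.015],-29.2],[255,[-0.161,-0.318,0.015],-29.2]]'
python3 - <<'E'
from station import *
from h import *
o=get_obs(); print(o['ft_force'],o['tool_pos'],toolshift(o,[.55,.177,.20],6.5))
for n,(u,v,w,h) in(("side",(180,190,100,80)),("top",(115,140,100,80))):
    c=read_camera(n); np.savez(f"{n}3.npz",**c); cv2.imwrite(f"pics/{n}3.png",cv2.resize(c["frame"][v:v+h,u:u+w,::-1],None,fx=7,fy=7,interpolation=cv2.INTER_NEAREST))
E
```

```text
time: 5.13
tool_pos: [0.543, 0.1772, 0.2055]
ee_rot: [0.0, 0.998, 0.056, -0.002]
ft_force: [0.6, 0.2, 0.1]
width: 0.012
[0.58090743 0.20508691 0.11783393] [0.54304605 0.17720119 0.20545191] (array([0.0069, 0.001 , 0.0054]), np.float64(6.46), np.float64(-0.04), array([-4.e-03, -5.e-04, -1.e+00]))
```

View pics/side3.png

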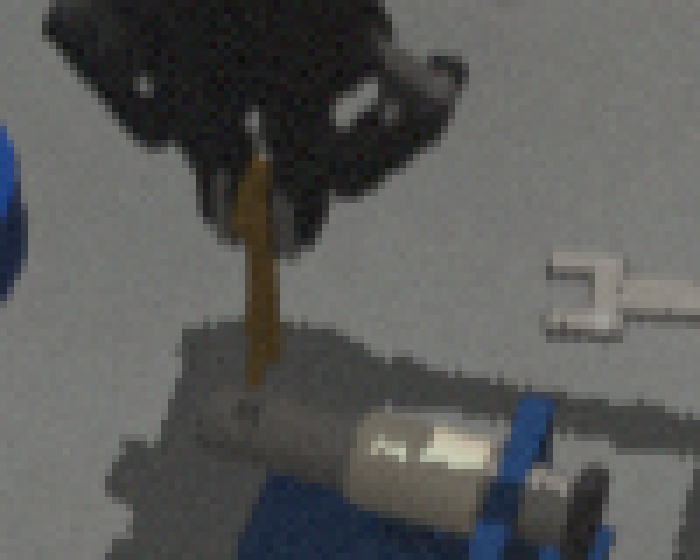

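View pics/top3.png

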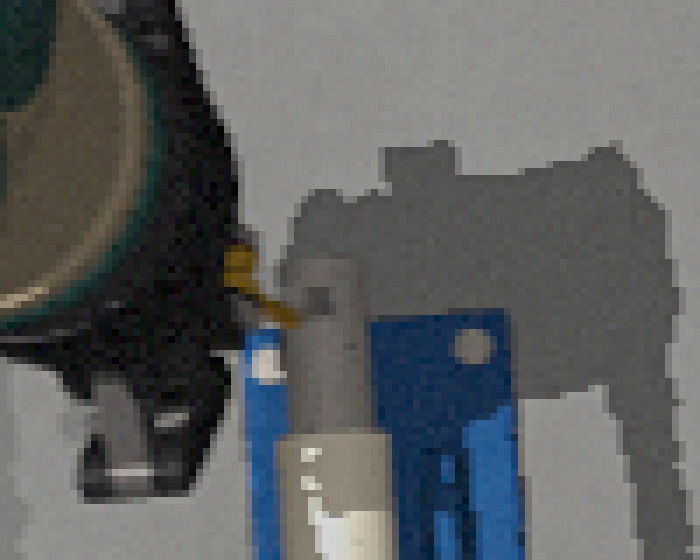

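```bash
python3 - <<'E'
from h import *
T=load("top3.npz");S=load("side3.npz")
for n,p in(("tip",[.543,.1772,.1305]),("bend end",[.541,.195,.1435]),("hole?",[.552,.177,.098])):
    print(n,"top crop",(proj(T,p)-[115,140]+.5)*7,"side crop",(proj(S,p)-[180,190]+.5)*7)
def cp(c,o,a,b,h): return ray(c,o[0]+a/7-.5,o[1]+b/7-.5,h)
print("top tip ray",cp(T,(115,140),296,322,.1315),"hole",cp(T,(115,140),320,300,.097))
print("side A",cp(S,(180,190),257,383,.1315),"side B",cp(S,(180,190),273,358,.1315),"hole",cp(S,(180,190),249,410,.097))
E
```

```text
tip top crop [284.04789421 318.64740648] side crop [270.046117   356.01561124]
bend end top crop [211.59206535 317.91716633] side crop [250.25759245 376.70861556]
hole? top crop [311.09989306 303.11188483] side crop [250.19185326 399.44161587]
top tip ray [0.54199181 0.173408   0.1315    ] hole [0.55316647 0.1745677  0.097     ]
side A [0.54182142 0.18934733 0.1315    ] side B [0.54140489 0.17809909 0.1315    ] hole [0.55076088 0.18048138 0.097     ]
```

```bash
python3 -m pendant '[[255,[0.0104,-0.0006,0],0],[255,[0.0104,-0.0006,0],0],[255,[0.0104,-0.0006,0.01],0],[255,[0.0104,-0.0006,0.02],0],[255,[0.0104,-0.0006,0.025],0],[255,[0.0104,-0.0006,0.025],0],[255,[0.0104,-0.0006,0.025],0]]'
python3 - <<'E'
from station import *
from h import *
o=get_obs(); print(o['ft_force'],o['tool_pos'],toolshift(o,[.5533,.179,.18],6.5))
for n,(u,v,w,h) in(("side",(190,220,50,40)),("top",(135,160,50,40))):
    c=read_camera(n); np.savez(f"{n}4.npz",**c); cv2.imwrite(f"pics/{n}4.png",cv2.resize(c["frame"][v:v+h,u:u+w,::-1],None,fx=14,fy=14,interpolation=cv2.INTER_NEAREST))
    print(n,(proj(c,o['tool_pos']+[0,0,.017-.092])-[u,v]+.5)*14)
E
```

```text
time: 5.82
tool_pos: [0.5539, 0.1788, 0.181]
ee_rot: [-0.0, 0.998, 0.056, -0.001]
ft_force: [-0.2, 0.2, -0.4]
width: 0.0118
[-0.19020292  0.18391259 -0.36989434] [0.55389067 0.17881159 0.18101473] (array([-0.0006, -0.0003,  0.001 ]), np.float64(6.42), np.float64(-0.08), array([-0.0025,  0.    , -1.    ]))
side [344.04064471 357.36408089]
top [319.09005695 306.37592096]
```

View pics/side4.png

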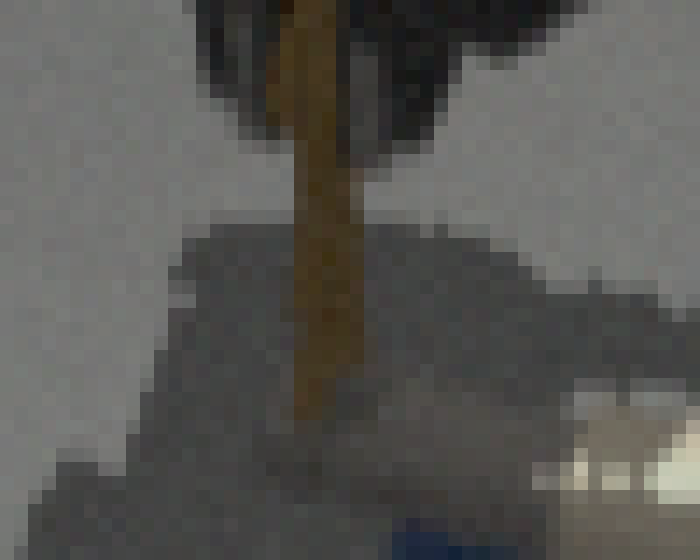

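View pics/top4.png

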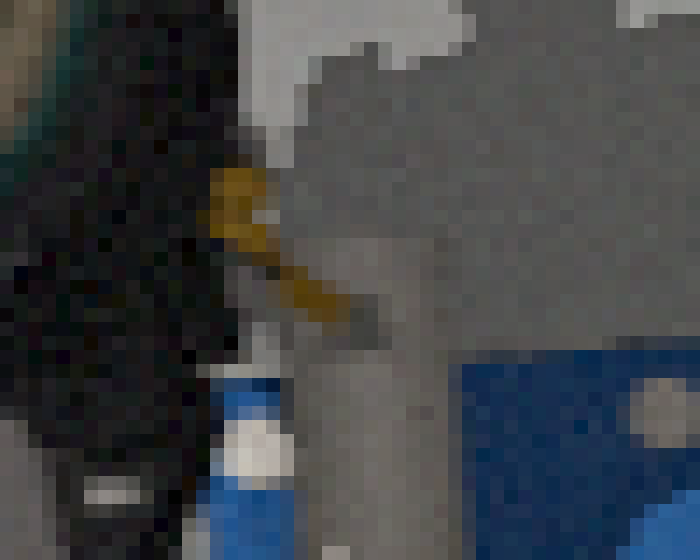

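```bash
python3 - <<'E'
from h import *
T=load("top4.npz");S=load("side4.npz")
def cp(c,o,a,b,h): return ray(c,o[0]+a/14-.5,o[1]+b/14-.5,h).round(4)
# tip sphere centre approx z .1075
print("top tip",cp(T,(135,160),336,308,.109),"hole",cp(T,(135,160),360,318,.0975))
print("side tip",cp(S,(190,220),344,356,.109),"hole",cp(S,(190,220),363,396,.0975))
# refine hole px from frame0: dark centroid
for n,(u,v,w,h) in(("top0",(155,178,12,9)),("side0",(208,242,14,11))):
    c=load(n+".npz"); print(n);print(c["frame"][v:v+h,u:u+w].sum(-1)//3)
E
```

```text
top tip [0.5533 0.1756 0.109 ] hole [0.5534 0.1745 0.0975]
side tip [0.553  0.1803 0.109 ] hole [0.5502 0.1797 0.0975]
top0
[[114 134 137 149 161 165 156 144 134 122 103  97]
 [115 132 141 149 160 162 154 141 130 119 100  97]
 [114 135 145 149 148 150 147 154 154 131 101  91]
 [124 168 161 118  77  66  91 148 166 140 107  84]
 [117 155 160 118  59  64  97 140 160 138 116  88]
 [108 143 143 100  56  95 118 126 142 134 113  88]
 [102 127 123  76  57  97 110 100 128 134 114  90]
 [106 128 115 100 115 141 153 131 128 132 118  94]
 [109 120 136 149 160 171 178 168 151 133 122 102]]
side0
[[119 119 119 122 116 115 115 115 119 115 120 114 119 116]
 [119 119 116 114 115 118 116 118 116 117 117 117 118 113]
 [121 120 117 109 108 117 112 115 113 118 117 116 117 119]
 [119 115 118 119 120 123 115 110 114 117 118 116 120 118]
 [119 115 128 135 131 123 110 108 109 109 119 120 122 115]
 [118 117 139 143 137 122  90  88  78  89 120 126 133 120]
 [115 117 137 141 138 100  75  75  71 114 140 139 133 133]
 [111 114 127 131 133 104  86  74  78 138 148 148 145 141]
 [101 107 115 118 128 128 114  98  95 139 148 147 150 149]
 [ 91  94  99 107 113 121 119 116 105 123 129 136 139 141]
 [ 86  80  89  94  96 102 103 106 106 112 117 118 124 127]]
```

```bash
python3 -m pendant '[[255,[-0.0009,0.0002,0],0],[255,[-0.0009,0.0002,0.002],0],[255,[-0.0009,0.0002,0.004],0],[255,[-0.0009,0.0002,0.005],0],[255,[-0.0009,0.0002,0.006],0],[255,[-0.0009,0.0002,0.0065],0],[255,[-0.0009,0.0002,0.007],0],[255,[-0.0009,0.0002,0.007],0]]'
```

```text
time: 6.58
tool_pos: [0.5537, 0.1787, 0.1749]
ee_rot: [-0.0, 0.998, 0.056, -0.0]
ft_force: [-0.0, -0.6, -1.0]
width: 0.012
```

```bash
python3 -m pendant '[[255,[0,0,0.0005],0],[255,[0,0,0.001],0],[255,[0,0,0.001],0]]'
```

```text
time: 6.83
tool_pos: [0.5536, 0.1787, 0.1738]
ee_rot: [-0.0, 0.998, 0.056, -0.0]
ft_force: [0.3, 0.6, -0.1]
width: 0.012
```

```bash
python3 -m pendant '[[255,[0,0,0.0005],0],[255,[0,0,0.001],0],[255,[0,0,0.001],0]]'
```

```text
time: 7.08
tool_pos: [0.5536, 0.1787, 0.1727]
ee_rot: [-0.0, 0.998, 0.056, -0.0]
ft_force: [0.0, 0.6, -1.8]
width: 0.012
```

```bash
python3 -m pendant '[[255,[0,0,0.0005],0],[255,[0,0,0.001],0],[255,[0,0,0.001],0]]'
```

```text
time: 7.33
tool_pos: [0.5535, 0.1786, 0.1715]
ee_rot: [-0.0, 0.998, 0.056, -0.001]
ft_force: [-0.3, 0.2, -0.3]
width: 0.0117
```

```bash
python3 -m pendant '[[255,[0,0,0.0005],0],[255,[0,0,0.001],0],[255,[0,0,0.001],0]]'
```

```text
time: 7.58
tool_pos: [0.5534, 0.1786, 0.1704]
ee_rot: [-0.0, 0.998, 0.056, -0.001]
ft_force: [-0.1, 0.5, -0.2]
width: 0.0119
```

```bash
python3 -m pendant '[[255,[0,0,0.0005],0],[255,[0,0,0.001],0],[255,[0,0,0.001],0]]'
```

```text
time: 7.83
tool_pos: [0.5533, 0.1786, 0.1693]
ee_rot: [-0.0, 0.998, 0.056, -0.001]
ft_force: [0.4, 0.0, -0.1]
width: 0.0117
```

```bash
python3 -m pendant '[[255,[0,0,0.0005],0],[255,[0,0,0.001],0],[255,[0,0,0.0015],0],[255,[0,0,0.0015],0]]'
```

```text
time: 8.17
tool_pos: [0.5532, 0.1786, 0.1676]
ee_rot: [-0.0, 0.998, 0.056, -0.001]
ft_force: [-0.1, -0.8, -1.0]
width: 0.0125
```

```bash
python3 -m pendant '[[255,[0,0,0.0005],0],[255,[0,0,0.001],0],[255,[0,0,0.0015],0],[255,[0,0,0.0015],0]]'
```

```text
time: 8.5
tool_pos: [0.5532, 0.1786, 0.166]
ee_rot: [-0.0, 0.998, 0.056, -0.001]
ft_force: [0.5, -0.6, -0.4]
width: 0.0121
```

```bash
python3 -m pendant '[[255,[0,0,0.0005],0],[255,[0,0,0.001],0],[255,[0,0,0.0015],0],[255,[0,0,0.0015],0]]'; python3 - <<'E'
from station import *
from h import *
o=get_obs(); print(o['ft_force'],o['wrist_torque'])
for n,(u,v,w,h) in(("side",(190,220,50,40)),("top",(135,160,50,40))):
    c=read_camera(n); np.savez(f"{n}5.npz",**c); cv2.imwrite(f"pics/{n}5.png",cv2.convertScaleAbs(cv2.resize(c["frame"][v:v+h,u:u+w,::-1],None,fx=14,fy=14,interpolation=cv2.INTER_NEAREST),alpha=1.8))
E
```

```text
time: 8.83
tool_pos: [0.5531, 0.1786, 0.1644]
ee_rot: [-0.0, 0.998, 0.056, -0.001]
ft_force: [-0.3, 0.8, -1.0]
width: 0.0119
[-0.34160337  0.83661299 -0.9520194 ] [-0.02814796 -0.01567865 -0.000493  ]
```

View pics/side5.png

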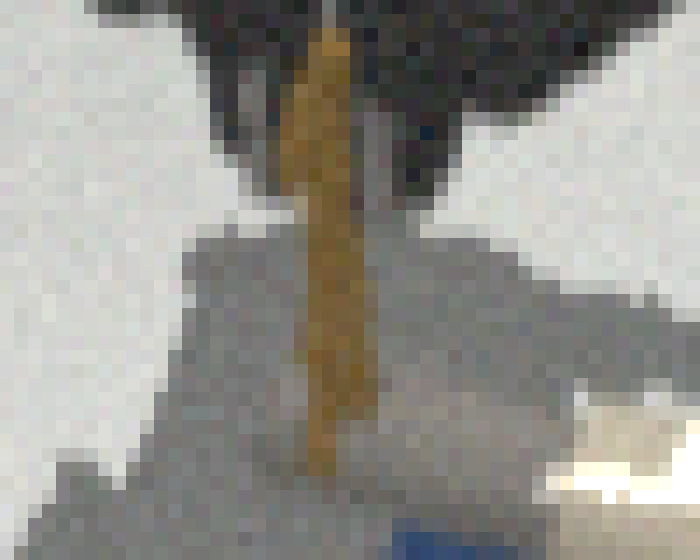

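View pics/top5.png

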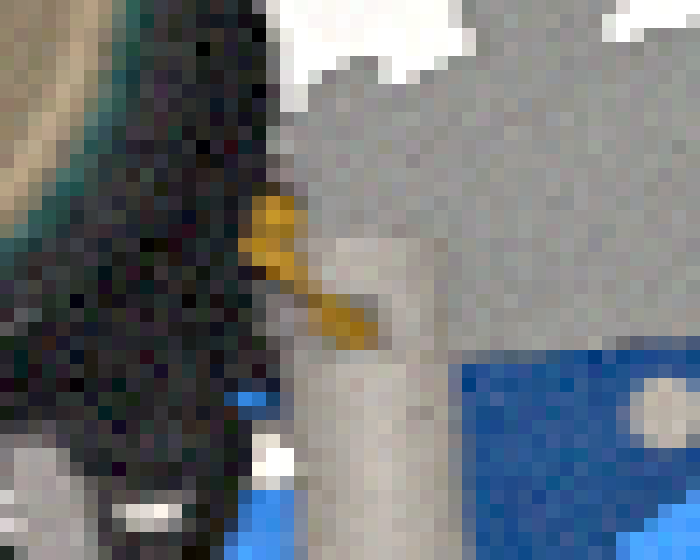

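```bash
python3 -m pendant '[[255,[0,0,0.001],0],[255,[0,0,0.002],0],[255,[0,0,0.003],0],[255,[0,0,0.004],0],[255,[0,0,0.005],0],[255,[0,0,0.006],0],[255,[0,0,0.007],0],[255,[0,0,0.007],0]]'
```

```text
time: 9.6
tool_pos: [0.553, 0.1785, 0.1572]
ee_rot: [-0.0, 0.998, 0.056, -0.001]
ft_force: [0.7, -0.5, -1.2]
width: 0.0123
```

```bash
python3 -m pendant '[[255,[0,0,0.001],0],[255,[0,0,0.002],0],[255,[0,0,0.003],0],[255,[0,0,0.004],0],[255,[0,0,0.004],0]]'
```

```text
time: 10.02
tool_pos: [0.5528, 0.1785, 0.1529]
ee_rot: [-0.0, 0.998, 0.056, -0.002]
ft_force: [-0.4, -0.1, -1.0]
width: 0.012
```

```bash
python3 -m pendant '[[255,[0,0,0.001],0],[255,[0,0,0.002],0],[255,[0,0,0.003],0],[255,[0,0,0.004],0],[255,[0,0,0.004],0]]'
```

```text
time: 10.43
tool_pos: [0.5526, 0.1785, 0.1487]
ee_rot: [-0.0, 0.998, 0.056, -0.002]
ft_force: [0.2, 1.0, 0.1]
width: 0.0123
```

```bash
python3 -m pendant '[[255,[0,0,0.001],0],[255,[0,0,0.002],0],[255,[0,0,0.003],0],[255,[0,0,0.004],0],[255,[0,0,0.004],0]]'
```

```text
time: 10.85
tool_pos: [0.5524, 0.1785, 0.1444]
ee_rot: [0.0, 0.998, 0.056, -0.002]
ft_force: [-0.1, 0.4, -0.2]
width: 0.0118
```

```bash
python3 -m pendant '[[255,[0.0004,0,0.001],0],[255,[0.0004,0,0.002],0],[255,[0.0004,0,0.003],0],[255,[0.0004,0,0.003],0]]'
```

```text
time: 11.18
tool_pos: [0.5527, 0.1785, 0.1411]
ee_rot: [-0.0, 0.998, 0.056, -0.002]
ft_force: [-1.0, -0.0, -1.1]
width: 0.0119
```

```bash
python3 -m pendant '[[255,[0.0003,0,0.001],0],[255,[0.0003,0,0.002],0],[255,[0.0003,0,0.002],0]]'
```

```text
time: 11.43
tool_pos: [0.5532, 0.1789, 0.1391]
ee_rot: [-0.0, 0.998, 0.056, -0.002]
ft_force: [0.6, 1.0, -0.8]
width: 0.0121
```

```bash
python3 -m pendant '[[255,[0.0002,0,0.001],0],[255,[0.0002,0,0.002],0],[255,[0.0002,0,0.002],0]]'
```

```text
time: 11.68
tool_pos: [0.5536, 0.1792, 0.1373]
ee_rot: [-0.001, 0.998, 0.056, -0.002]
ft_force: [-0.5, 0.9, 1.4]
width: 0.012
```

```bash
python3 -m pendant '[[255,[-0.0002,0.0002,0.001],0],[255,[-0.0002,0.0002,0.002],0],[255,[-0.0002,0.0002,0.002],0]]'
```

```text
time: 11.93
tool_pos: [0.5539, 0.1792, 0.1357]
ee_rot: [-0.001, 0.998, 0.056, -0.001]
ft_force: [0.9, 0.9, 3.8]
width: 0.0118
```

```bash
python3 -m pendant '[[255,[-0.0002,0.0002,0.001],0],[255,[-0.0002,0.0002,0.002],0],[255,[-0.0002,0.0002,0.002],0]]'
```

```text
time: 12.18
tool_pos: [0.5542, 0.1792, 0.1342]
ee_rot: [-0.001, 0.998, 0.056, -0.0]
ft_force: [-0.1, 1.7, 4.2]
width: 0.0121
```

```bash
python3 -m pendant '[[255,[0,0.0002,0.001],0],[255,[0,0.0002,0.002],0],[255,[0,0.0002,0.002],0]]'; python3 - <<'E'
from station import *
from h import *
o=get_obs(); print(o['ft_force'],o['wrist_torque'],toolshift(o,o['tool_pos'],6.5))
for n,(u,v,w,h) in(("side",(180,210,70,55)),):
    c=read_camera(n); np.savez(f"{n}6.npz",**c); cv2.imwrite(f"pics/{n}6.png",cv2.convertScaleAbs(cv2.resize(c["frame"][v:v+h,u:u+w,::-1],None,fx=10,fy=10,interpolation=cv2.INTER_NEAREST),alpha=1.8))
E
```

```text
time: 12.43
tool_pos: [0.5546, 0.1793, 0.1328]
ee_rot: [-0.001, 0.998, 0.056, 0.0]
ft_force: [-0.5, 0.9, 4.6]
width: 0.0122
[-0.49760442  0.9320341   4.55438213] [0.34156493 0.09638696 0.01096512] (array([0., 0., 0.]), np.float64(6.38), np.float64(-0.12), array([ 8.0e-04,  2.9e-03, -1.0e+00]))
```

View pics/side6.png

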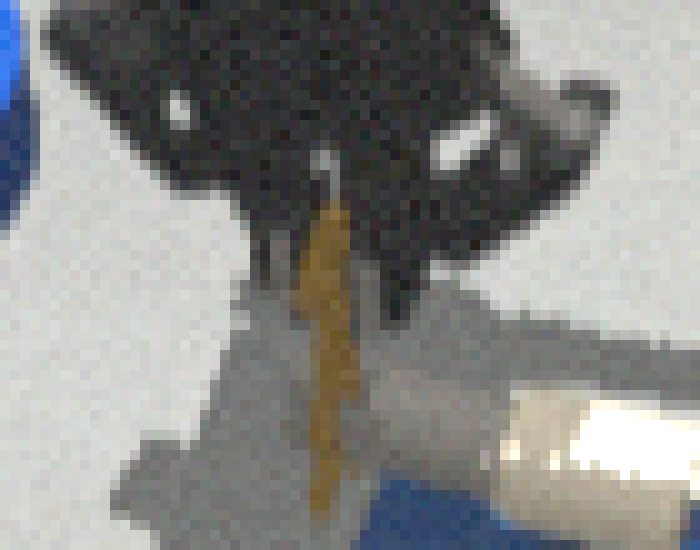

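```bash
python3 -m pendant '[[255,[-0.0005,0.0002,0.001],0],[255,[-0.0005,0.0002,0.002],0],[255,[-0.0005,0.0002,0.0025],0]]'
```

```text
time: 12.73
tool_pos: [0.5546, 0.1792, 0.1316]
ee_rot: [-0.002, 0.998, 0.056, 0.001]
ft_force: [-1.0, 1.3, 8.9]
width: 0.012
```

```bash
python3 -m pendant '[[255,[-0.0005,0.0002,0.001],0],[255,[-0.0005,0.0002,0.002],0],[255,[-0.0005,0.0002,0.0025],0]]'
```

```text
time: 12.98
tool_pos: [0.5545, 0.1792, 0.1302]
ee_rot: [-0.002, 0.998, 0.056, 0.002]
ft_force: [-1.7, 1.5, 10.5]
width: 0.0119
```

```bash
python3 -m pendant '[[255,[-0.0005,0.0002,0.001],0],[255,[-0.0005,0.0002,0.002],0],[255,[-0.0005,0.0002,0.0025],0]]'
```

```text
time: 13.23
tool_pos: [0.5545, 0.1791, 0.129]
ee_rot: [-0.002, 0.998, 0.056, 0.003]
ft_force: [-1.3, 0.7, 11.3]
width: 0.0121
```

```bash
python3 -m pendant '[[255,[-0.0005,0.0002,0.001],0],[255,[-0.0005,0.0002,0.002],0],[255,[-0.0005,0.0002,0.0025],0]]'
```

```text
time: 13.48
tool_pos: [0.5543, 0.1791, 0.1275]
ee_rot: [-0.002, 0.998, 0.056, 0.004]
ft_force: [-0.6, 1.1, 7.5]
width: 0.0118
```

```bash
python3 -m pendant '[[255,[0,0.0001,0.001],0],[255,[0,0.0001,0.002],0],[255,[0,0.0001,0.0025],0]]'
```

```text
time: 13.73
tool_pos: [0.5544, 0.1791, 0.1259]
ee_rot: [-0.002, 0.998, 0.056, 0.004]
ft_force: [-2.4, 0.9, 9.3]
width: 0.0122
```

```bash
python3 -m pendant '[[255,[0,0.0001,0.001],0],[255,[0,0.0001,0.002],0],[255,[0,0.0001,0.0025],0]]'
```

```text
time: 13.98
tool_pos: [0.5543, 0.179, 0.1238]
ee_rot: [-0.003, 0.998, 0.056, 0.004]
ft_force: [-1.4, 1.3, 4.7]
width: 0.0125
```

```bash
python3 -m pendant '[[255,[0,0,0.001],0],[255,[0,0,0.002],0],[255,[0,0,0.0025],0]]'
```

```text
time: 14.23
tool_pos: [0.5543, 0.179, 0.1209]
ee_rot: [-0.002, 0.998, 0.056, 0.004]
ft_force: [0.3, 1.0, 1.6]
width: 0.0115
```

```bash
python3 -m pendant '[[255,[0,0,0.001],0],[255,[0,0,0.002],0],[255,[0,0,0.002],0]]'; python3 - <<'E'
from station import *
from h import *
o=get_obs(); print(o['ft_force'],o['wrist_torque'],toolshift(o,o['tool_pos'],6.5))
for n,(u,v,w,h) in(("side",(180,210,70,55)),):
    c=read_camera(n); np.savez(f"{n}7.npz",**c); cv2.imwrite(f"pics/{n}7.png",cv2.convertScaleAbs(cv2.resize(c["frame"][v:v+h,u:u+w,::-1],None,fx=10,fy=10,interpolation=cv2.INTER_NEAREST),alpha=1.8))
    for k,p in(("axle",[.5545,.1785,.085]),("tip",o['tool_pos']+[0,0,-.075]),("coil",o['tool_pos']+[0,0,.017])): print(k,(proj(c,p)-[u,v]+.5)*10)
E
```

```text
time: 14.48
tool_pos: [0.5537, 0.1787, 0.1179]
ee_rot: [-0.002, 0.998, 0.056, 0.003]
ft_force: [-0.1, 1.4, -0.5]
width: 0.0116
[-0.11767101  1.39015491 -0.48777631] [ 0.14666012 -0.05073263  0.00229646] (array([0., 0., 0.]), np.float64(6.37), np.float64(-0.13), array([ 0.0058,  0.0047, -1.    ]))
axle [347.57432122 401.15035456]
tip [356.74468154 494.62016797]
coil [341.65369799 287.28209897]
```

View pics/side7.png

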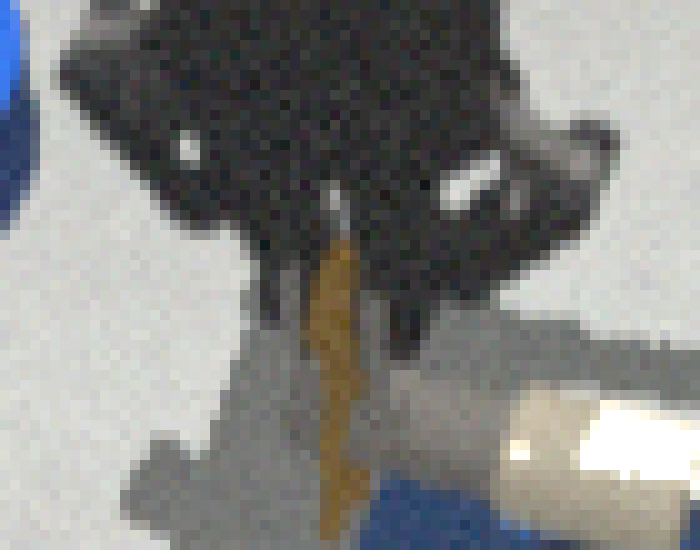

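```bash
python3 -m pendant '[[255,[0,0,0.001],0],[255,[0,0,0.0018],0],[255,[0,0,0.0018],0],[255,[0,0,0.0018],0]]'
```

```text
time: 14.87
tool_pos: [0.5535, 0.1786, 0.116]
ee_rot: [-0.002, 0.998, 0.056, 0.003]
ft_force: [-0.3, 1.2, 0.0]
width: 0.012
```

```bash
python3 -m pendant '[[225,[0,0,0],0],[200,[0,0,0],0],[170,[0,0,0],0],[140,[0,0,0],0],[120,[0,0,0],0],[120,[0,0,0],0]]'; python3 - <<'E'
from station import *
from h import *
for n,(u,v,w,h) in(("side",(180,210,70,55)),):
    c=read_camera(n); cv2.imwrite(f"pics/{n}8.png",cv2.convertScaleAbs(cv2.resize(c["frame"][v:v+h,u:u+w,::-1],None,fx=10,fy=10,interpolation=cv2.INTER_NEAREST),alpha=1.8))
E
```

```text
time: 15.37
tool_pos: [0.5536, 0.1786, 0.116]
ee_rot: [-0.002, 0.998, 0.056, 0.003]
ft_force: [-0.0, -0.3, -0.2]
width: 0.045
```

View pics/side8.png

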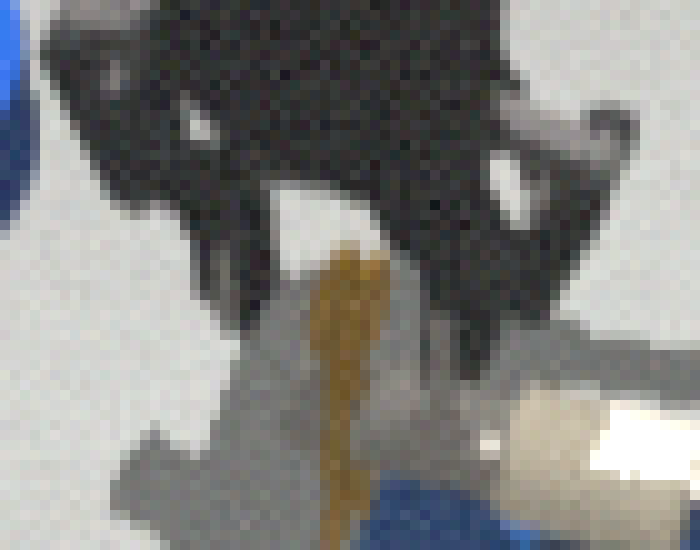

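Clip (coil at about (348,300)) stands free between the open fingers. I'll lift straight up and check with both cameras.

```bash
python3 -m pendant '[[120,[0,0,-0.01],0],[120,[0,0,-0.03],0],[120,[0,0,-0.06],0],[120,[0,0,-0.1],0],[120,[0,0,-0.14],0],[120,[0,0,-0.15],0],[120,[0,0.15,-0.15],0],[120,[0,0.15,-0.15],0],[120,[0,0.15,-0.15],0],[120,[0,0.15,-0.15],0],[120,[0,0.15,-0.15],0]]'; python3 - <<'E'
from station import *
from h import *
for n,(u,v,w,h) in(("side",(180,210,70,55)),("top",(125,150,70,55))):
    c=read_camera(n); np.savez(f"{n}9.npz",**c);cv2.imwrite(f"pics/{n}9.png",cv2.convertScaleAbs(cv2.resize(c["frame"][v:v+h,u:u+w,::-1],None,fx=10,fy=10,interpolation=cv2.INTER_NEAREST),alpha=1.5))
    for k,p in(("coil",[.5536,.1786,.133]),("tip",[.5536,.1786,.041]),("coiltop",[.5536,.1786,.147])): print(n,k,(proj(c,p)-[u,v]+.5)*10)
    P=pts(c); hsv=cv2.cvtColor(c["frame"],cv2.COLOR_RGB2HSV); m=np.zeros(hsv.shape[:2],bool); m[v:v+h,u:u+w]=1
    m&=(hsv[...,0]>12)&(hsv[...,0]<32)&(hsv[...,1]>110)&(P[...,2]>.11); Q=P[m]; print(len(Q),Q.mean(0),Q.min(0),Q.max(0))
    cv2.imwrite(f"pics/{n}9f.png",c["frame"][:,:,::-1])
E
```

```text
time: 16.33
tool_pos: [0.57, 0.0237, 0.2659]
ee_rot: [-0.0, 0.999, 0.053, 0.003]
ft_force: [0.2, 0.8, 0.3]
width: 0.0451
side coil [342.61559911 291.63092911]
side tip [357.62908983 498.44222567]
side coiltop [340.1592449  257.79457422]
71 [0.54907589 0.18462391 0.13548057] [0.54283431 0.17026835 0.11477681] [0.55655599 0.19421113 0.14534771]
top coil [299.01886477 302.19114397]
top tip [393.63678002 359.41536689]
top coiltop [282.78042371 292.37025362]
92 [0.55084101 0.17568207 0.13894599] [0.54431728 0.16472576 0.12178615] [0.5583497  0.1877756  0.14744743]
```

View pics/side9.png

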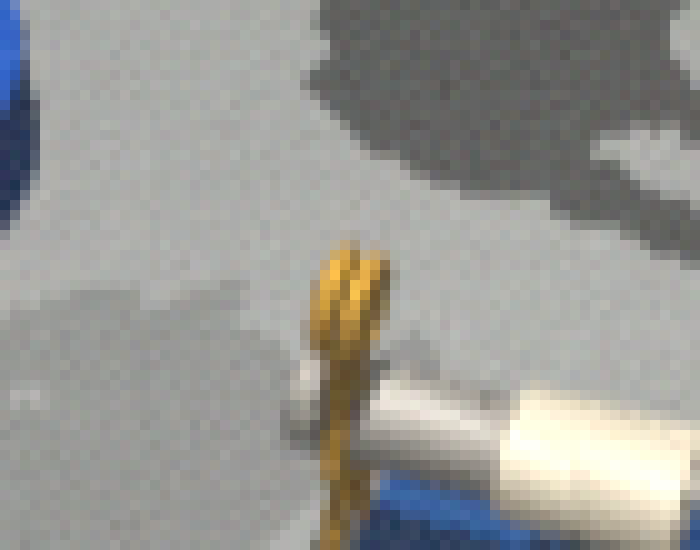

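View pics/top9.png

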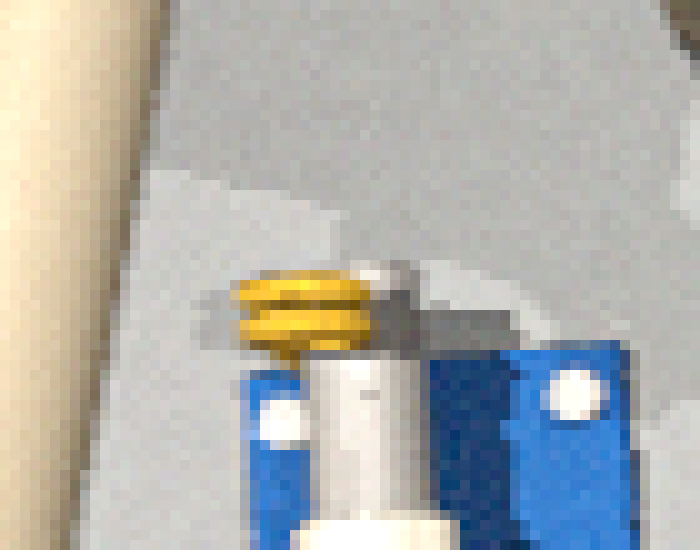

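View pics/side9f.png

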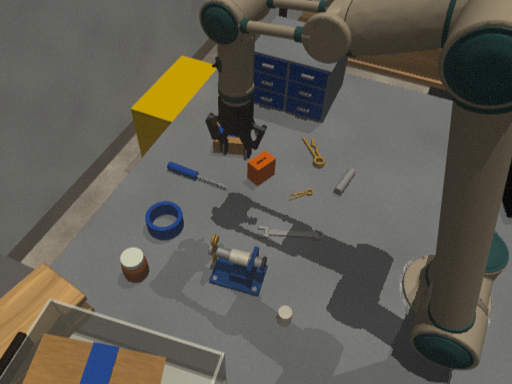

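```bash
python3 -m pendant '[[120,[0,0,0],0],[120,[0,0,0],0],[120,[0,0,0],0]]'; python3 -c "
from station import *
print(sign_off())"
```

```text
time: 16.68
tool_pos: [0.5692, 0.0294, 0.2659]
ee_rot: [-0.003, 0.998, 0.055, 0.003]
ft_force: [1.1, 0.2, -0.6]
width: 0.0452
the job is handed in; nothing more can be done
None
```

I drew the R-clip from the orange rack and turned it to lie across the axle. Its straight leg found the cross-hole on the first try with no measurable contact. I then pushed it home, let go, moved the arm clear and handed the job in at about 16.7 s.

- **Push force:** the wrist read at most about 11 N (readings at the end of each move only) while the bent leg rode over the axle, then fell to about 0 at the seat. I could not read the clip's force on the axle directly, or how far the bent leg was spread.
- **Final position:** both cameras show the clip upright in the axle with the bent leg closed underneath. The coil's top is at about 145–147 mm, so its centre is about 47 mm above the axle line (48 mm nominal).
- **Bench:** in the last side picture the other things look where they started; I did not measure them. The gripper body hid most of the carton there.
- **Disagreement:** the two cameras differed by 2–5 mm in absolute position. I therefore worked from the offset between clip tip and hole, which still differed by up to about 3 mm along the axle between cameras. The leg went in cleanly.

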